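# Free the eccentric cam lock and push the tray slide home

### The job

The roast-colour reader needs its zero reading with the empty white sample tray. Its tray slide is held back by the eccentric cam: by pushing the upright black pin of the cam's crank, turn the cam until its low point faces the slide's foot (the crank then points straight away from the foot); only then push the slide by its upright push plate fully home, so that the tray goes under the reading head. Only push: do not lift the tray out of its nest, and leave the tins and the tamper beside the reader where they stand.

Things in the scene. Friction and masses are not known exactly. Their poses are not given: they have to be found in the camera images.
- colour_reader: Fixed reader: grey base plate 270 x 320 x 12 mm, origin at its underside centre on the bench; x = the way the slide is pushed home, z up. Cam and follower are on its -y side, the tray carriage on its +y side. The grey reading head over the forward part of the carriage spans x -7 to 91, y 26 to 156 mm, 68 to 100 mm above the bench.
- follower_slide (a joint): Travel of the aluminium tray slide along the reader's +x: 0 = fully back (start), 0.070 = fully home at its end stop. Stiff slide, takes about 3 N, no spring: stays where it is left. With the cam's high side towards it the foot is blocked at about 0.043 to 0.048.
- cam (a joint): Angle of the steel cam (disc of radius 32 mm, 14 mm off its shaft) about its upright shaft, counter-clockwise from above. 0 = high side and crank point to the slide's foot (reader's -x); +3.14 or -3.14 = low point faces the foot, crank points away (reader's +x). Turns either way, stops at +-3.6, starts within +-0.9. Stiff (about 6 N at the pin), stays where it is left.
- cam_shaft (a point): Top of the cam's shaft hub, on the turning axis, 53 mm above the bench; in the reader's frame x 45, y -95 mm. Nothing of the cam or crank arm is higher except the pin.
- crank_pin (a point): Top centre of the black upright crank pin: 18 mm diameter, from 50 to 92 mm above the bench, 46 mm from the shaft axis, on the cam's high side.
- push_face (a point): Centre of the top edge of the rear face of the upright steel push plate, the face to be pushed along the reader's +x: plate 46 mm wide, 8 mm thick, 24 to 90 mm above the bench. At start at x -101, y -95 mm in the reader's frame. The parts between it and the cam are lower than 50 mm, save a thin brace close in front of it.
- foot_face (a point): Centre of the flat front face of the slide's foot that meets the cam (42 mm wide, 18 mm high, 31 mm above the bench).
- nest (a point): Centre of the tray carriage's floor, 29 mm above the bench, on the slide; the rim round the nest rises 8 mm.
- sample_tray: Loose empty white tray 90 x 130 x 22 mm, lying in the nest of the slide, origin at the centre of its underside.
- tin_a: Bystander: dark sample tin with grey lid, 67 mm diameter, 85 mm tall, on the bench beside the reader's -y edge; origin under its centre.
- tin_b: Bystander: small white tin, 63 mm diameter, 62 mm tall, on the bench beside the reader's -y edge; origin under its centre.
- bench_tamper: Bystander: tamper with wooden handle, 58 mm diameter, 82 mm tall, beside the reader's +y edge; origin under its centre.

How it is judged:
By the outcome, as a careful person would: the job done as asked, in the order asked, and still so for the second after the job is handed in, with the robot touching nothing.
It also fails if it takes over 64 s, if anything falls off the work surface, if the arm or the gripper's body presses on something with over 40 N, if the wrist force passes 120 N, or if a joint passes its speed limit or range.

### The arm

A 6-joint arm with a two-finger parallel gripper is mounted at the origin on a cart in front of the work surface, level with it; the furniture and walls round the work are solid. World frame = base frame: x ahead of the robot, y to its left, z up, the work surface at z = 0. Lengths are in m, angles in rad, forces in N, time in s.
With the tool pointing down it reaches from about 0.325 to 0.775 m from the base axis. Payload 9.3 kg.
Tool frame: the origin (TCP) lies between the finger pads; the fingertips stand 11 mm ahead of it and the grasp point (between the pads) lies 8 mm behind it (arm.finger_overhang is the distance from the TCP to the fingertips, in m); z points along the fingers, y is the line along which they close (so a half turn about z gives the same grasp; the last joint's range is limited). The gripper opens to 85 mm and grips with 20 to 120 N. Pads are 22 mm wide; open, the fingers measure 114 mm over their backs; the gripper's body (76 mm by 85 mm) begins 54 mm behind the grasp point. The pads swing forward as they close: fully open they stand 13 mm farther back than shut.
Start: joints at [-1.309, 0.259, 0.021, 1.334, 0, 1.418], TCP at [0.222, -0.503, 0.242] pointing down, gripper open.
Joint ranges: [-3.04, 3.04], [-0.91, 1.82], [-1.04, 1.36], [-1.92, 1.95], [-1.52, 1.45], [-3.14, 3.14]. Speed limits (rad/s): [2.22, 2.22, 2.79, 3.14, 3.14, 3.14].

### API

Orientations are given as a rotation vector (axis times angle).
In Python, from bench import sensors, cams, arm gives the robot as it stands.
- The arm moves only by the tool jog_arm, never from a script. Its argument "plan" is a list of rows, each a list of 7 numbers: the shift along the tool's x, y, z in fractions of the full range, 1 being 80 cm, then the turn, a rotation vector about the tool's x, y, z in normalised numbers (1 is pi rad), then the closure, from -1 (fully open) to 1 (shut). A call has 1 to 12 rows; each row is the pose to reach, as a shift and turn from the pose commanded when the call began, along the tool's axes at that moment; what a row does not reach only later rows make up. A row lasts 1/10 s, in which the tool goes at most 50 mm and 8.59 degrees, less where a joint would pass 70% of its speed; a pose out of reach is approached as far as the arm can. A call with a gripper value outside its range is refused whole. The fingers move at their own pace and stop on an object; "squeeze" is the grip in N (left out, the last holds). Time passes only in rows, so rows that repeat a pose let the fingers close. It gives the time, the measured TCP pose, the force, the opening and the grip force at its end, in the units of the state.
- sensors.get_state(): the state, without advancing time (a new reading comes with each control period).
- cams.snapshot(name): name is "scene" or "top" or "wrist"; returns the picture (480x640x3 uint8, red, green, blue); there is no depth.
- cams.get_calibration(name): a dict with "camera_matrix" (3x3 intrinsics, pixels), "D" ([k1, k2, p1, p2, k3] as OpenCV has them; the pictures are not rectified), "xyz" and "rotation" of the camera in the world; the wrist camera has in their place "T_tool_cam" (4x4, takes a point from camera to tool coordinates, whose origin is the TCP and whose axes are the flange's). Camera axes: x right, y up, looking along -z (the intrinsics and any distortion apply to the point x, -y, -z); pixel columns grow to the right and rows downward; lengths in m; the calibration is good to about 2 mm. A picture is of the moment at which its call begins: read the wrist's pose just before it. get_calibration takes no time and is no camera call.
- arm.job_done(): hands the job in; it is judged then, once.
The state is a dict: "t": time; "joints": joint angles; "qvel": joint speeds; "joint_torque": joint torques, N m; "position": TCP position; "tool_rot": TCP orientation; "wrist_force": force on the tool from outside, world axes, zero at the start; "wrist_torque": the same for the moment, N m; "gripper_width": finger opening in m; "finger_force": force on a finger pad.
Only numpy, scipy, OpenCV 4.12 (cv2) and the standard library are available. Lean on these libraries where they do the work, as an engineer would, in place of code of your own. Each camera call takes 0.05 s, during which the arm holds its last target. There are 200 camera calls.

## Working session

There is one attempt and no reset: what is moved stays moved. The work goes in short steps, Python scripts to look and compute and a tool call to move; the robot and the scene stay as the last step left them, time stands still between calls to the robot, and variables do not carry over. Pictures are saved under pics/ and viewed, at most 10 in all, crops included, and the job is handed in when it is done.

Besides the shell and the picture viewer there is one more tool, called after "Call:" by a JSON object that holds its "op" and its "data". jog_arm: Moves the arm, as the interface text tells. Its arguments: {"type":"object","properties":{"plan":{"type":"array"},"squeeze":{"type":"number"}},"required":["plan"]}

```bash
mkdir -p pics; cat > h.py <<'E'
import numpy as np, cv2
from bench import sensors, cams, arm
def snap(n,f):
    im=cams.snapshot(n); cv2.imwrite('pics/'+f,im[:,:,::-1]); return im
def ray(n,uv):
    c=cams.get_calibration(n); K=np.array(c['camera_matrix']);D=np.array(c['D'])
    p=cv2.undistortPoints(np.array([[uv]],float),K,D)[0,0]
    R=np.array(c['rotation'])
    if R.shape!=(3,3): R=cv2.Rodrigues(R)[0]
    d=R@np.array([p[0],-p[1],-1]); return np.array(c['xyz']),d
def onz(n,uv,z):
    o,d=ray(n,uv); return o+d*(z-o[2])/d[2]
def proj(n,P):
    c=cams.get_calibration(n); R=np.array(c['rotation'])
    if R.shape!=(3,3): R=cv2.Rodrigues(R)[0]
    q=R.T@(np.array(P)-np.array(c['xyz'])); q=q*[1,-1,-1]
    return cv2.projectPoints(q[None],np.zeros(3),np.zeros(3),np.array(c['camera_matrix']),np.array(c['D']))[0].ravel()
E
python3 - <<'E'
from h import *
snap('top','top.png');snap('scene','scene.png')
for n in('top','scene'):
    c=cams.get_calibration(n);print(n,c['xyz'],np.round(c['rotation'],3).tolist())
s=sensors.get_state();print(s)
E
```

```text
top [0.36538372 0.00707271 0.98006906] [0.174, -0.171, -1.538]
scene [0.07050438 0.6711155  0.95573265] [0.308, -0.962, -2.374]
{'t': 0.1, 'joints': array([-1.30862484e+00,  2.59132282e-01,  2.08303419e-02,  1.33369112e+00,
       -2.19970270e-07,  1.41818462e+00]), 'qvel': array([-0.00107098, -0.00151047,  0.00165086,  0.00060167, -0.00116457,
       -0.00051423]), 'joint_torque': array([ 5.13469276e-03, -5.56694233e+01,  3.45071769e+01,  1.16471565e-02,
       -2.14271431e-04,  1.73172981e-05]), 'position': array([ 0.22157252, -0.50313341,  0.2417257 ]), 'tool_rot': array([-3.07310319e+00, -6.46633306e-01,  1.03230976e-04]), 'wrist_force': array([ 0.13405078,  0.12248418, -0.21898735]), 'wrist_torque': array([ 0.03274636, -0.01278091, -0.02138271]), 'finger_force': 0.0, 'gripper_width': 0.08553877061013783}
```

View pics/top.png

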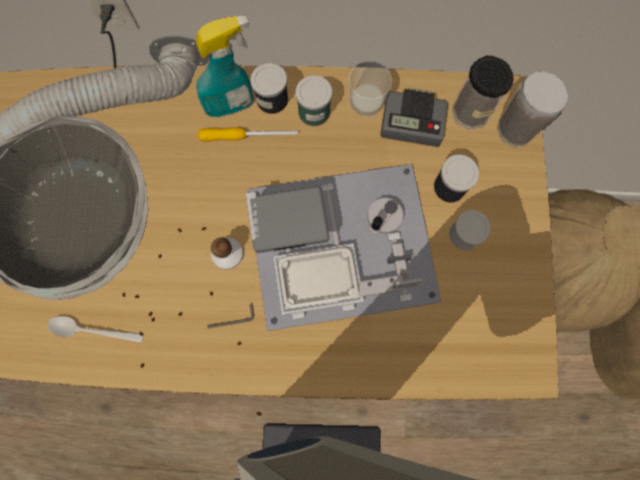

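View pics/scene.png

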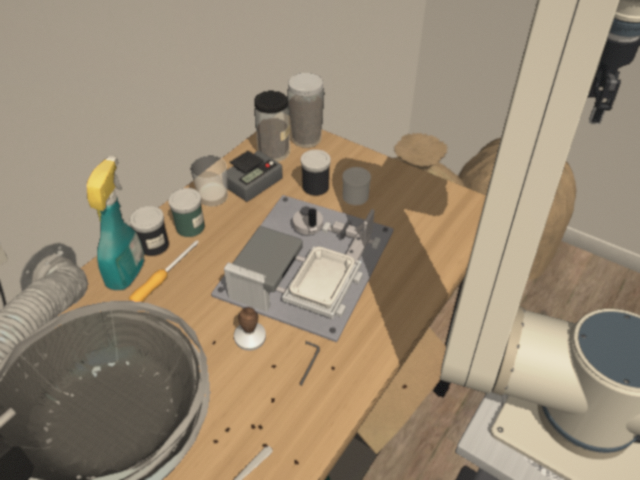

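The top view shows the reader with its corners near (248,187), (412,166), (438,302) and (268,328). The cam is near (385,215), the black pin near (380,220), the push plate near (408,285), tin_a at (457,175), and tin_b at (470,230). Next I'll zoom in and fit the reader's frame.

```bash
python3 - <<'E'
from h import *
im=cv2.imread('pics/top.png'); a=cv2.resize(im[155:335,240:500],None,fx=3,fy=3,interpolation=cv2.INTER_CUBIC)[:, :780]
cv2.imwrite('pics/topc.png',a)
# frame from corners z=.012, rough
cs=[(248,187),(412,166),(438,302),(268,328)]
P=np.array([onz('top',c,.012)[:2] for c in cs]);print(P.round(4))
M=np.array([[.135,.16],[.135,-.16],[-.135,-.16],[-.135,.16]])
def fit(P,M):
    pc,mc=P.mean(0),M.mean(0);A=(M-mc);B=(P-pc)
    th=np.arctan2((A[:,0]*B[:,1]-A[:,1]*B[:,0]).sum(),(A*B).sum());R=np.array([[np.cos(th),-np.sin(th)],[np.sin(th),np.cos(th)]])
    return th,R,pc-R@mc
th,R,t=fit(P,M);print(th,t,((M@R.T+t)-P).round(4))
W=lambda x,y,z:np.r_[R@np.array([x,y])+t,z]
for n in('top','scene'):
    print(n,[proj(n,W(*p)).round(1) for p in[(.045,-.095,.053),(-.101,-.095,.09),(.135,-.16,.012),(-.135,-.16,.012)]])
s=cv2.imread('pics/scene.png');cv2.imwrite('pics/scc.png',cv2.resize(s[140:340,210:410],None,fx=3,fy=3,interpolation=cv2.INTER_CUBIC))
E
```

```text
[[ 0.6841  0.1528]
 [ 0.735  -0.1591]
 [ 0.4748 -0.2037]
 [ 0.4208  0.1025]]
0.17291586037148107 [ 0.57865257 -0.02686873] [[ 0.      0.0011]
 [ 0.0042 -0.0022]
 [-0.0016 -0.004 ]
 [-0.0026  0.0051]]
top [array([391. , 207.1]), array([409. , 283.9]), array([413.1, 164. ]), array([440.2, 302.9])]
scene [array([307.1, 208.8]), array([372., 216.]), array([284. , 193.1]), array([395.3, 227.8])]
```

View pics/topc.png

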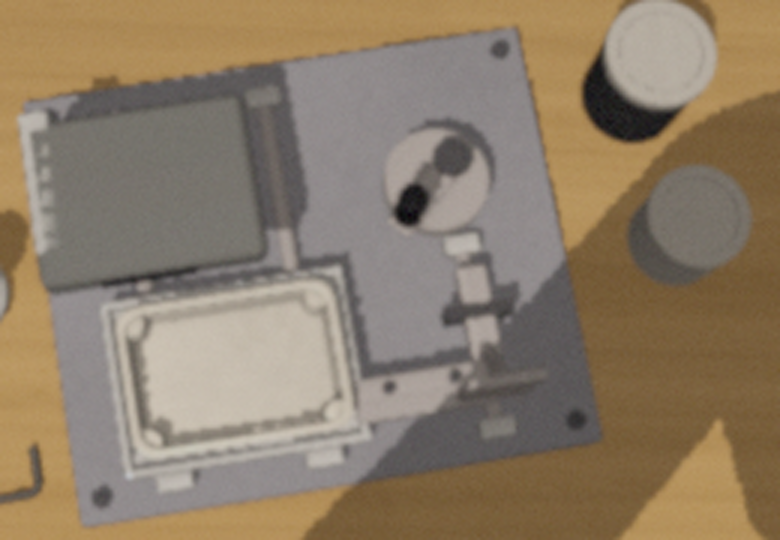

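View pics/scc.png

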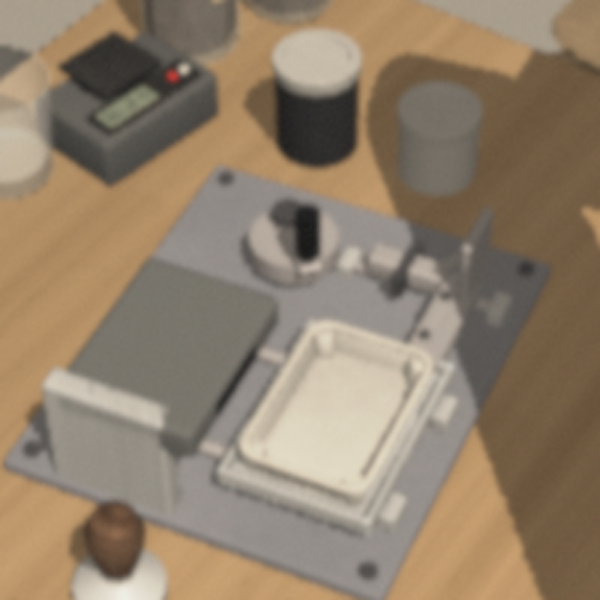

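The hub is at crop (453,157), or full-frame (391,207), exactly where I predicted it. The pin top is at (377,222) in the top view and about (312,210) in the scene view.

```bash
cat >> h.py <<'E'
from scipy.spatial.transform import Rotation as Ro
th=0.1729;t=np.array([.57865,-.02687]);R=np.array([[np.cos(th),-np.sin(th)],[np.sin(th),np.cos(th)]])
W=lambda x,y:R@np.array([x,y])+t
def rel(x,y,z,psi,base=None):
    "tool-frame shift cm and turn from base (p, rotvec) to a tool-down pose with tool x at yaw psi"
    s=sensors.get_state(); p,r=base or (s['position'],s['tool_rot'])
    A=Ro.from_rotvec(r); B=Ro.from_euler('z',psi)*Ro.from_euler('x',np.pi)
    return np.r_[A.inv().apply(np.array([x,y,z])-p)*100,(A.inv()*B).as_rotvec()].round(2).tolist()
E
python3 - <<'E'
from h import *
pt=onz('top',(377.3,221.9),.092)
o1,d1=ray('top',(377.3,221.9));o2,d2=ray('scene',(312.3,210))
k=np.linalg.lstsq(np.c_[d1,-d2],o2-o1,rcond=None)[0];print('tri',o1+d1*k[0],o2+d2*k[1])
sh=W(.045,-.095);v=R.T@(pt[:2]-sh);a=np.arctan2(v[1],v[0]);print(pt,sh,np.hypot(*v),'pin ang reader',a,'world',a+th)
ps=a+th; c=sh+.046*np.array([np.cos(ps),np.sin(ps)])
print(c,rel(*c,.2,ps),rel(*c,.075,ps))
for n,uv in(('tin_a',(459,167)),):print(onz('top',uv,.085))
print('push',W(-.101,-.095))
E
```

```text
tri [ 0.6012227  -0.08409602  0.0904413 ] [ 0.60440064 -0.08264027  0.09113458]
[ 0.60080949 -0.08393628  0.092     ] [ 0.63932283 -0.11271176] 0.048076041377490955 pin ang reader 2.3270142108740686 world 2.4999142108740684
[ 0.60247259 -0.08517888] [51.7, -22.9, 4.21, -0.0, -0.0, -2.09] [51.7, -22.88, 16.71, -0.0, -0.0, -2.09]
[ 0.70836501 -0.23156992  0.085     ]
push [ 0.49549969 -0.13782957]
```

The rows are not in the units I measure in: shifts go in shares of 80 cm and turns go in shares of pi rad. I convert before sending: 51.7 cm is 0.6463, -22.9 cm is -0.2863, -2.09 rad is -0.6653.

Call:
{"op": "jog_arm", "data": {"plan": [[0.6463,-0.2863,0.0375,0,0,-0.6653,0],[0.6463,-0.2863,0.0375,0,0,-0.6653,0],[0.6463,-0.2863,0.0375,0,0,-0.6653,0],[0.6463,-0.2863,0.0375,0,0,-0.6653,0],[0.6463,-0.2863,0.0375,0,0,-0.6653,0],[0.6463,-0.2863,0.0375,0,0,-0.6653,0],[0.6463,-0.2863,0.0375,0,0,-0.6653,0],[0.6463,-0.2863,0.0375,0,0,-0.6653,0],[0.6463,-0.2863,0.0375,0,0,-0.6653,0],[0.6463,-0.2863,0.0375,0,0,-0.6653,0],[0.6463,-0.2863,0.0375,0,0,-0.6653,0],[0.6463,-0.2863,0.0375,0,0,-0.6653,0]], "squeeze": 20}}

```text
t: 1.3
position: [0.6045, -0.0818, 0.2111]
tool_rot: [-1.39, -2.816, -0.001]
wrist_force: [0.2, -0.2, -0.3]
gripper_width: 0.0425
finger_force: 0.0
```

```bash
python3 - <<'E'
from h import *
print(rel(.6022,-.0847,.2,2.5))
E
```

```text
[-0.09, -0.36, 1.11, 0.0, -0.0, -0.28]
```

To row units: 6.1 cm is 0.0763, -0.36 cm is -0.0045, -0.28 rad is -0.0891.

Call:
{"op": "jog_arm", "data": {"plan": [[-0.0013,-0.0045,0.0138,0,0,-0.0891,0],[-0.0013,-0.0045,0.0438,0,0,-0.0891,0],[-0.0013,-0.0045,0.0763,0,0,-0.0891,0],[-0.0013,-0.0045,0.0763,0,0,-0.0891,0],[-0.0013,-0.0045,0.0763,0,0,-0.0891,0]]}}

```text
t: 1.8
position: [0.6001, -0.0884, 0.1514]
tool_rot: [-0.999, -2.977, 0.0]
wrist_force: [0.6, -0.1, 0.0]
gripper_width: 0.0431
finger_force: 0.0
```

```bash
python3 - <<'E'
from h import *
s=sensors.get_state();print(s['position'],s['tool_rot'])
im=snap('wrist','w1.png')
c=cams.get_calibration('wrist');T=np.array(c['T_tool_cam']);A=Ro.from_rotvec(s['tool_rot']).as_matrix()
K=np.array(c['camera_matrix'])
def pj(P):
    q=A.T@(np.array(P)-s['position']);q=T[:3,:3].T@(q-T[:3,3]);q=q*[1,-1,-1]
    return cv2.projectPoints(q[None],np.zeros(3),np.zeros(3),K,np.array(c['D']))[0].ravel()
print(pj((.6022,-.0847,.092)),pj((.6393,-.1127,.053)))
E
```

```text
[ 0.60010988 -0.08837734  0.15137267] [-9.98881630e-01 -2.97739235e+00  3.76830706e-05]
[330.68409135 270.22824736] [329.14837597 306.62054917]
```

View pics/w1.png

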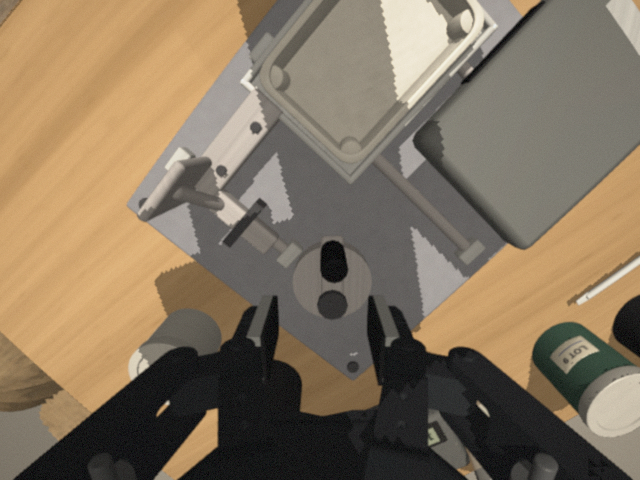

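The wrist view shows the pin top near (333,270) and the hub near (331,305). Both are within a few pixels of the predictions, so the reader pose is good. Next I'll correct the small offset and descend so the fingers straddle the pin.

```bash
python3 - <<'E'
from h import *
print(rel(.6024,-.0850,.15,2.5),rel(.6024,-.0850,.069,2.5))
E
```

```text
[0.07, 0.39, 0.23, 0.0, 0.0, -0.01] [0.08, 0.39, 8.33, 0.0, 0.0, -0.01]
```

Call:
{"op": "jog_arm", "data": {"plan": [[0.0013,0.005,0.0025,0,0,0,0],[0.0013,0.005,0.0025,0,0,0,0],[0.0013,0.005,0.0375,0,0,0,0],[0.0013,0.005,0.0688,0,0,0,0],[0.0013,0.005,0.0938,0,0,0,0],[0.0013,0.005,0.1038,0,0,0,0],[0.0013,0.005,0.1038,0,0,0,0],[0.0013,0.005,0.1038,0,0,0,0.35],[0.0013,0.005,0.1038,0,0,0,0.35],[0.0013,0.005,0.1038,0,0,0,0.35],[0.0013,0.005,0.1038,0,0,0,0.35]]}}

```text
t: 2.95
position: [0.6021, -0.0847, 0.069]
tool_rot: [0.998, 2.978, 0.0]
wrist_force: [0.1, -0.5, -0.5]
gripper_width: 0.0277
finger_force: 0.0
```

To row units: 4.29 cm is 0.0536, 4.1 cm is 0.0513, 1.2 rad is 0.382.

Call:
{"op": "jog_arm", "data": {"plan": [[-0.0003,0.0058,0,0,0,0.0318,0.35],[-0.0011,0.0114,0,0,0,0.0637,0.35],[-0.0026,0.017,0,0,0,0.0955,0.35],[-0.0045,0.0224,0,0,0,0.1273,0.35],[-0.007,0.0276,0,0,0,0.1592,0.35],[-0.01,0.0325,0,0,0,0.191,0.35],[-0.0135,0.037,0,0,0,0.2228,0.35],[-0.0175,0.0413,0,0,0,0.2546,0.35],[-0.0218,0.045,0,0,0,0.2865,0.35],[-0.0264,0.0484,0,0,0,0.3183,0.35],[-0.0314,0.0513,0,0,0,0.3501,0.35],[-0.0366,0.0536,0,0,0,0.382,0.35]]}}

```text
t: 4.15
position: [0.6495, -0.0663, 0.068]
tool_rot: [-2.505, -1.888, 0.002]
wrist_force: [-6.2, 7.0, 2.8]
gripper_width: 0.0279
finger_force: 4.2
```

```bash
python3 - <<'E'
from h import *
s=sensors.get_state();v=s['position'][:2]-W(.045,-.095);x=Ro.from_rotvec(s['tool_rot']).as_matrix()[:,0]
print(np.hypot(*v),np.arctan2(v[1],v[0]),np.arctan2(x[1],x[0]),s['joints'])
E
```

```text
0.047479759866324 1.3556364956895115 1.2916292363175939 [-0.23105386  0.52391413 -0.0180379   1.03288829  0.0019895   1.61890183]
```

To row units: 4.29 cm is 0.0536, 4.1 cm is 0.0513, 1.2 rad is 0.382.

Call:
{"op": "jog_arm", "data": {"plan": [[-0.0003,0.0058,0,0,0,0.0318,0.35],[-0.0011,0.0114,0,0,0,0.0637,0.35],[-0.0026,0.017,0,0,0,0.0955,0.35],[-0.0045,0.0224,0,0,0,0.1273,0.35],[-0.007,0.0276,0,0,0,0.1592,0.35],[-0.01,0.0325,0,0,0,0.191,0.35],[-0.0135,0.037,0,0,0,0.2228,0.35],[-0.0175,0.0413,0,0,0,0.2546,0.35],[-0.0218,0.045,0,0,0,0.2865,0.35],[-0.0264,0.0484,0,0,0,0.3183,0.35],[-0.0314,0.0513,0,0,0,0.3501,0.35],[-0.0366,0.0536,0,0,0,0.382,0.35]]}}

```text
t: 5.35
position: [0.6849, -0.1062, 0.0681]
tool_rot: [-3.135, -0.145, -0.002]
wrist_force: [2.8, 7.6, -1.8]
gripper_width: 0.0279
finger_force: 3.6
```

```bash
python3 - <<'E'
from h import *
s=sensors.get_state();v=s['position'][:2]-W(.045,-.095);x=Ro.from_rotvec(s['tool_rot']).as_matrix()[:,0]
print(np.hypot(*v),np.arctan2(v[1],v[0]),np.arctan2(x[1],x[0]),s['joints'])
E
```

```text
0.04608189127958032 0.14169219161663318 0.09215555559455925 [-0.27600885  0.58453041  0.09456785  1.08082274  0.0030832   2.77342666]
```

To row units: 0.28 cm is 0.0035, 0.15 cm is 0.0019, 0.06 rad is 0.0191.

Call:
{"op": "jog_arm", "data": {"plan": [[0,0.0019,0,0,0,0.0095,0.35],[-0.0001,0.0035,0,0,0,0.0191,0.35],[-0.0001,0.0035,0,0,0,0.0191,0.35],[-0.0001,0.0035,0,0,0,0.0191,0.35],[-0.0001,0.0035,0,0,0,0.0191,0.35]]}}

```text
t: 5.85
position: [0.6851, -0.1094, 0.0682]
tool_rot: [-3.139, -0.056, -0.002]
wrist_force: [2.6, 5.3, -2.5]
gripper_width: 0.0274
finger_force: 2.7
```

```bash
python3 - <<'E'
from h import *
s=sensors.get_state();v=s['position'][:2]-W(.045,-.095);x=Ro.from_rotvec(s['tool_rot']).as_matrix()[:,0]
print(np.hypot(*v),np.arctan2(v[1],v[0]),np.arctan2(x[1],x[0]),s['wrist_force'])
E
```

```text
0.04589484944588393 0.07114592542195612 0.03578327949535939 [ 2.61117276  5.29579887 -2.51431663]
```

To row units: -25 cm is -0.3125, -20 cm is -0.25.

Call:
{"op": "jog_arm", "data": {"plan": [[0,-0.0031,0,0,0,0,0.35],[0,-0.005,0,0,0,0,0.1],[0,-0.005,0,0,0,0,0.1],[0,-0.005,-0.025,0,0,0,0.1],[0,-0.005,-0.075,0,0,0,0.1],[0,-0.005,-0.125,0,0,0,0.5],[-0.125,-0.005,-0.15,0,0,0,1],[-0.1875,-0.005,-0.15,0,0,0,1],[-0.25,-0.005,-0.15,0,0,0,1],[-0.3125,-0.005,-0.15,0,0,0,1],[-0.3125,-0.005,-0.15,0,0,0,1],[-0.3125,-0.005,-0.15,0,0,0,1]]}}

```text
t: 7.05
position: [0.4293, -0.1145, 0.1888]
tool_rot: [-3.141, -0.052, 0.003]
wrist_force: [0.6, -0.9, 0.1]
gripper_width: -0.0001
finger_force: 0.0
```

```bash
python3 - <<'E'
from h import *
im=snap('top','top2.png')[:,:,::-1];s2=snap('scene','scene2.png')[:,:,::-1]
a=np.hstack([cv2.resize(im[160:320,360:460],None,fx=3.5,fy=3.5,interpolation=cv2.INTER_CUBIC),cv2.resize(s2[170:290,270:390],(420,560-140),interpolation=cv2.INTER_CUBIC).copy() if 0 else cv2.resize(s2[170:330,280:400],None,fx=3.5,fy=3.5,interpolation=cv2.INTER_CUBIC)])
print(a.shape);cv2.imwrite('pics/chk.png',a)
sh=W(.045,-.095);u=np.array([np.cos(th),np.sin(th)])
print([proj(n,np.r_[sh+.046*u,.092]) for n in('top','scene')])
s=sensors.get_state();print(s['position'],s['tool_rot'])
E
```

```text
(560, 770, 3)
[array([389.20001336, 175.88170462]), array([287.22321016, 189.03661421])]
[ 0.43399996 -0.11568692  0.18923943] [3.14006453e+00 5.25957327e-02 3.10715970e-03]
```

View pics/chk.png

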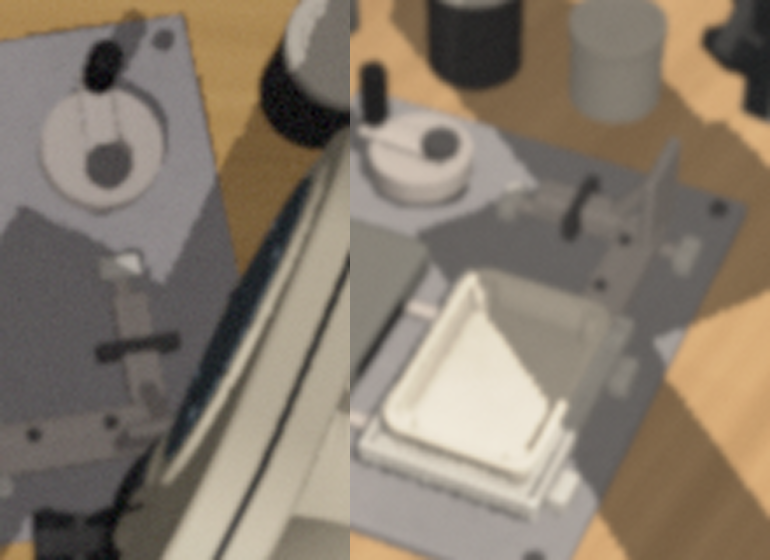

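The pin top is at about (389.7,176.3), against a predicted (389.2,175.9) for exactly π, so the cam's low point faces the foot. Next I'll move behind the push plate.

```bash
python3 - <<'E'
from h import *
print(rel(*W(-.15,-.095),.19,th),rel(*W(-.15,-.095),.06,th))
E
```

```text
[1.22, 3.1, -0.07, 0.0, -0.0, -0.14] [1.19, 3.09, 12.93, 0.0, -0.0, -0.14]
```

To row units: 12.9 cm is 0.1613, 3.1 cm is 0.0388, -0.14 rad is -0.0446.

Call:
{"op": "jog_arm", "data": {"plan": [[0.015,0.0388,0,0,0,-0.0446,1],[0.015,0.0388,0,0,0,-0.0446,1],[0.015,0.0388,0,0,0,-0.0446,1],[0.015,0.0388,0.05,0,0,-0.0446,1],[0.015,0.0388,0.1,0,0,-0.0446,1],[0.015,0.0388,0.1375,0,0,-0.0446,1],[0.015,0.0388,0.1613,0,0,-0.0446,1],[0.015,0.0388,0.1613,0,0,-0.0446,1],[0.015,0.0388,0.1613,0,0,-0.0446,1]]}}

```text
t: 8.05
position: [0.448, -0.1456, 0.0595]
tool_rot: [-3.129, -0.274, 0.001]
wrist_force: [-0.2, 0.8, -0.5]
gripper_width: -0.0
finger_force: 0.0
```

```bash
python3 - <<'E'
from h import *
s=sensors.get_state();print('reader',R.T@(s['position'][:2]-t),s['position'][2],rel(*W(-.042,-.095),.06,th),s['wrist_force'])
E
```

```text
reader [-0.14914677 -0.09448445] 0.059539810160852094 [10.71, 0.07, -0.05, -0.0, 0.0, 0.0] [-0.16632984  0.76481416 -0.53559975]
```

To row units: 9 cm is 0.1125, 8.4 cm is 0.105.

Call:
{"op": "jog_arm", "data": {"plan": [[0.0188,0,0,0,0,0,1],[0.0375,0,0,0,0,0,1],[0.045,0,0,0,0,0,1],[0.0525,0,0,0,0,0,1],[0.06,0,0,0,0,0,1],[0.0675,0,0,0,0,0,1],[0.075,0,0,0,0,0,1],[0.0825,0,0,0,0,0,1],[0.09,0,0,0,0,0,1],[0.0975,0,0,0,0,0,1],[0.105,0,0,0,0,0,1],[0.1125,0,0,0,0,0,1]]}}

```text
t: 9.25
position: [0.5367, -0.1302, 0.0593]
tool_rot: [-3.13, -0.274, -0.0]
wrist_force: [-2.9, 1.3, 3.2]
gripper_width: -0.0005
finger_force: 0.0
```

```bash
python3 - <<'E'
from h import *
s=sensors.get_state();print('reader',R.T@(s['position'][:2]-t),R.T@s['wrist_force'][:2])
E
```

```text
reader [-0.05905185 -0.09456539] [-2.62037286  1.79613333]
```

To row units: 1.7 cm is 0.0213, 1.6 cm is 0.02.

Call:
{"op": "jog_arm", "data": {"plan": [[0.0063,0,0,0,0,0,1],[0.0113,0,0,0,0,0,1],[0.015,0,0,0,0,0,1],[0.0175,0,0,0,0,0,1],[0.02,0,0,0,0,0,1],[0.0213,0,0,0,0,0,1],[0.0213,0,0,0,0,0,1]]}}

```text
t: 9.95
position: [0.5532, -0.1274, 0.0593]
tool_rot: [3.13, 0.274, 0.0]
wrist_force: [-1.1, 1.2, 1.1]
gripper_width: 0.0
finger_force: 0.0
```

```bash
python3 - <<'E'
from h import *
s=sensors.get_state();print('reader',R.T@(s['position'][:2]-t),R.T@s['wrist_force'][:2])
E
```

```text
reader [-0.0423817  -0.09461658] [-0.89499338  1.4246216 ]
```

Not at the stop yet, so I'll creep on until the force rises.

To row units: 0.3 cm is 0.0038, 0.2 cm is 0.0025.

Call:
{"op": "jog_arm", "data": {"plan": [[0.0013,0,0,0,0,0,1],[0.0025,0,0,0,0,0,1],[0.0038,0,0,0,0,0,1],[0.0038,0,0,0,0,0,1]]}}

```text
t: 10.35
position: [0.5548, -0.127, 0.0592]
tool_rot: [3.129, 0.274, -0.004]
wrist_force: [-8.5, -1.3, 5.4]
gripper_width: -0.0
finger_force: 0.0
```

```bash
python3 - <<'E'
from h import *
s=sensors.get_state();print('reader',R.T@(s['position'][:2]-t),R.T@s['wrist_force'][:2])
E
```

```text
reader [-0.04077294 -0.09457088] [-8.5690398   0.14226621]
```

To row units: 0.2 cm is 0.0025, 0.1 cm is 0.0013.

Call:
{"op": "jog_arm", "data": {"plan": [[0.0013,0,0,0,0,0,1],[0.0025,0,0,0,0,0,1],[0.0025,0,0,0,0,0,1],[0.0025,0,0,0,0,0,1]]}}

```text
t: 10.75
position: [0.5548, -0.127, 0.0591]
tool_rot: [3.129, 0.272, -0.009]
wrist_force: [-18.6, -3.9, 10.7]
gripper_width: -0.0001
finger_force: 0.0
```

```bash
python3 - <<'E'
from h import *
s=sensors.get_state();print('reader',R.T@(s['position'][:2]-t),R.T@s['wrist_force'][:2])
E
```

```text
reader [-0.04071292 -0.09451958] [-18.98033626  -0.68248701]
```

The slide is at its end stop: the force has risen and there's no further motion. Backing off.

To row units: 20 cm is 0.25, -15 cm is -0.1875.

Call:
{"op": "jog_arm", "data": {"plan": [[-0.0125,0,0,0,0,0,1],[-0.0375,0,0,0,0,0,1],[-0.075,0,0,0,0,0,1],[-0.1,0,-0.0375,0,0,0,1],[-0.1125,0,-0.1,0,0,0,1],[-0.1125,0,-0.1625,0,0,0,1],[-0.1125,0.0625,-0.1875,0,0,0,1],[-0.1125,0.125,-0.1875,0,0,0,1],[-0.1125,0.1875,-0.1875,0,0,0,1],[-0.1125,0.25,-0.1875,0,0,0,1],[-0.1125,0.25,-0.1875,0,0,0,1],[-0.1125,0.25,-0.1875,0,0,0,1]]}}

```text
t: 11.95
position: [0.5039, -0.3405, 0.2083]
tool_rot: [-3.129, -0.271, 0.001]
wrist_force: [0.1, 0.8, 0.2]
gripper_width: -0.0001
finger_force: 0.0
```

```bash
python3 - <<'E'
from h import *
im=snap('top','top3.png')[:,:,::-1];s2=snap('scene','scene3.png')[:,:,::-1]
a=np.hstack([cv2.resize(x,None,fx=2,fy=2,interpolation=cv2.INTER_CUBIC) for x in(im[140:340,220:500],s2[130:330,210:330])])
cv2.imwrite('pics/fin.png',a);print(a.shape)
print(proj('top',np.r_[W(-.031,-.095),.09]))
E
```

```text
(400, 800, 3)
[401.62851888 243.54089254]
```

View pics/fin.png

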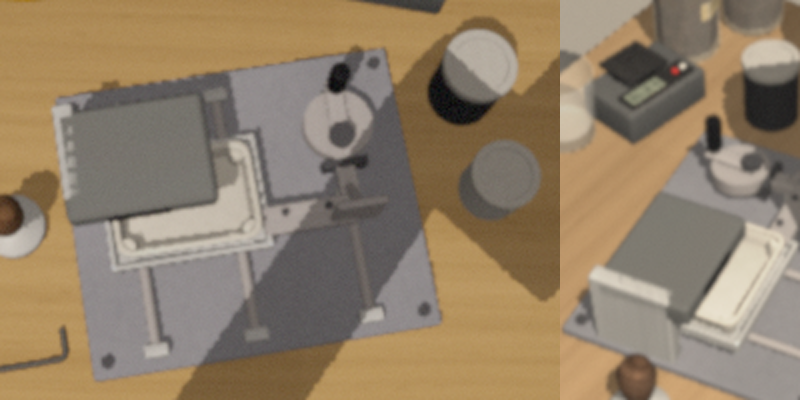

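The final view shows the push plate at about (400,243), which matches full travel. The tray is in its nest under the head, the crank points straight away from the foot, and the tins and tamper haven't moved.

```bash
python3 -c "
from bench import arm; print(arm.job_done())"
```

```text
the job is handed in; nothing more can be done
None
```

The job is handed in: the cam was turned to its low point first, then the slide was pushed home to its end stop with the tray still in its nest under the reading head, and the tins and tamper were left where they stood.

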